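# Pin the patty press lever and lock it with the hairpin clip

### The arm

A 6-joint arm with a two-finger parallel gripper is mounted at the origin on the work surface; the furniture and walls round the work are solid. World frame = base frame: x ahead of the robot, y to its left, z up, the work surface at z = 0. Lengths are in m, angles in rad, forces in N, time in s.
With the tool pointing down it reaches from about 0.4 to 0.825 m from the base axis. Payload 7 kg.
Tool frame: the origin (TCP) lies on the centre line of the jaws, within the pads' length; the fingertips stand 25 mm ahead of it and the grasp point (between the pads) lies 6 mm ahead of it; z points along the fingers, y is the line along which they close (so a half turn about z gives the same grasp; the last joint's range is limited). The gripper opens to 88 mm and grips with 3 to 60 N. Pads are 19 mm wide; open, the fingers measure 130 mm over their backs; the gripper's body (78 mm by 193 mm) begins 47 mm behind the grasp point.
Start: joints at [1.486, 0.359, 0.012, 0, -1.224, -0.288], TCP at [0.246, 0.629, 0.252] pointing down, gripper open.
Joint ranges: [-3.07, 3.07], [-1.43, 2.12], [-1.02, 1.25], [-3.03, 1.67], [-3.05, -0], [-3.03, 3.03]. Speed limits (rad/s): [2.39, 2.39, 3.01, 3.14, 3.14, 3.14].

### API

Orientations are given as [roll, pitch, yaw] about the fixed x, y, z axes, in that order (R = Rz(yaw) Ry(pitch) Rx(roll)).
In Python, from station import readout, vision, arm gives the robot as it stands. The module is installed in compiled form; this text tells all that it offers.
- The arm moves only by the tool carry_out, never from a script. Its argument "commands" is a list of rows, each an object with "dp": the shift along the tool's x, y, z in m, a list of three; "rotation": the turn, a rotation vector about the tool's x, y, z in degrees, a list of three. In form: [{"dp": [dx, dy, dz], "rotation": [wx, wy, wz]}, ...]. A call has 1 to 8 rows; each row shifts and turns the commanded pose from where the row before left it, along the tool's axes as they then stand; what a row does not reach is not made up. A row lasts 1/8 s, in which the tool goes at most 62.5 mm and 10.7 degrees, less where a joint would pass 70% of its speed; a pose out of reach is approached as far as the arm can. A call with a gripper value outside its range is refused whole. "grip" is the finger opening in m, from 0 to 0.0876, set as the call begins (left out, the last holds). The fingers move at their own pace and stop on an object; "force" is the grip in N (left out, the last holds). Time passes only in rows, so rows that do not move let the fingers close. It gives the time, the measured TCP pose, the force, the opening and the grip force at its end, in the units of the state.
- readout.get_state(): the state, without advancing time (a new reading comes with each control period).
- vision.grab_frame(name): name is "scene" or "top" or "wrist"; returns (picture, depth): 400x640x3 uint8, red, green, blue; 400x640 float32, m along the optical axis (not along the pixel's ray), 0 where there is no reading.
- vision.calibration(name): a dict with "fovy" (degrees; the focal length in pixels is half the picture's height over the tangent of half this angle, whatever the lens; pixels are square), "cx", "cy" (the principal point, pixels), "origin" and "attitude" of the camera in the world; the wrist camera has in their place "mount" (4x4, takes a point from camera to tool coordinates, whose origin is the TCP and whose axes are the flange's). Camera axes: x right, y down, z forward; pixel columns grow to the right and rows downward; lengths in m; the calibration is good to about 2 mm. A picture is of the moment at which its call begins: read the wrist's pose just before it. calibration takes no time and is no camera call.
- arm.job_done(): hands the job in; it is judged then, once.
Trained networks look in the newest picture that a camera, given by its name, has taken for a name from the list of things; names that differ only in an ending like _2 or _b are one class to them, and where a whole thing is asked for, a point or a joint stands for the part that bears it (a point fixed in the world has none). Each returns a list of dicts, best first, with "score" (0 to 1); they miss things now and then, are a little off and sometimes report something else, mostly with a low value. They report only what shows in the picture. A call takes as long as a camera call. They do not tell look-alikes from the thing itself.
- vision.trace(label, camera): "pixels" (400x640 bool, what is visible of it) and "position" ([row, column] in pixels, amid what is visible of it).
The state is a dict: "t": time; "q": joint angles; "qd": joint speeds; "joint_efforts": joint torques, N m; "eef_pos": TCP position; "ee_rot": TCP orientation; "force": force on the tool from outside, world axes, zero at the start; "moment": the same for the moment, N m; "width": finger opening in m; "gripper_force": force on a finger pad.
Only numpy, scipy, OpenCV 4.12 (cv2) and the standard library are available. Lean on these libraries where they do the work, as an engineer would, in place of code of your own. Each camera call takes 0.05 s, during which the arm holds its last target. There are 200 camera calls.

### The job

The lever of the patty press is not secured: push its brass-headed pivot pin all the way in, so that the head rests against the side of the press and the cross hole comes out on the other side. Then take the hairpin clip by its red grip out of the blue stand and slide its straight leg down through the cross hole until the sprung leg snaps round the pin and the clip is fully home. Let go, and do not disturb the coffee cup or the brass weight.

Things in the scene. Friction and masses are not known exactly. Their poses are not given: they have to be found in the camera images.
- press: Fixed steel bench press for burger patties. Origin on the table top under the middle of the pivot pin; x away from the lever handle, y along the pin towards the clip's side, z up. Base 205 x 100 x 12 mm (x -170 to +35). Two cheeks, 36 mm wide in x, outer faces at y = +-25, tops 83 mm high, carry the pin; the lever between them runs along -x to a black handle (to x -227, top 90 mm high).
- pin (a joint): Slide of the pivot pin in the cheeks, m: 0 = fully in (head against the cheek, a hard stop), positive = drawn out along the press's -y. It starts 18 to 28 mm out and stays where it is left (about 4 N friction). It cannot turn.
- pin_head (a point): Centre of the outer face of the pin's brass head, a disc of 31 mm diameter, 10 mm thick, 65 mm above the table. Axes as the press; push along +y. When the pin is in, this face is 38.5 mm from the middle of the press.
- pin_hole (a point): Centre of the cross hole in the pin (moves with the pin), 65 mm above the table, axes as the press. The hole is vertical, 9 mm wide with widened mouths, through a steel shank of 20 mm diameter. When the pin is in, it lies 38 mm from the middle of the press along +y, 13 mm outside the cheek; the shank ends 13 mm beyond it.
- clip: Loose hairpin clip (R-clip), 65 g, 5 mm steel wire, red grip. Origin on the straight leg's axis, where the pin's centre sits when home. z up along the legs (straight tip at z -32 mm), x from the straight to the sprung leg, y across its flat; when home clip y lies along press y, either way round. Starts upright in the stand. Snapping it on takes about 10 N downward; it stops hard when home.
- clip_grip (a point): Centre of the clip's red moulded grip, a block 24 mm (clip x) by 12 mm (clip y) by 34 mm (z); 5 mm in x and 43 mm in z from the clip's origin. Axes as the clip. In the stand its underside rests on the stand's top.
- clip_leg (a joint): Opening of the clip's sprung leg, rad: 0 = at rest, about 0.12 while its neck (9 to 11 mm below the clip's origin) passes the shank, then back to near 0. Stiffness 2 N m/rad. The leg bulges round the shank to 15 mm from the straight leg's axis and ends in a flare 16 mm out, 20 mm below the origin. Let go, the clip may lean up to 0.3 rad in the hole's play: that is home.
- clip_stand: Blue plastic block 60 x 50 x 64 mm, fixed, origin at the centre of its underside, z up. A slot 27 mm (x) by 9 mm (y), 60 mm deep, in its top holds the clip's legs.
- cup: White coffee cup, 77 x 101 x 64 mm, a loose bystander; origin at the centre of its underside.
- weight: Brass scale weight, 40 mm across, 43 mm high, a loose bystander; origin at the centre of its underside.
Things that resemble listed ones, but are neither listed nor needed, are in the scene too. Of the things shaped like the clip, the steel one is meant.

How it is judged:
By the outcome, as a careful person would: the job done as asked, in the order asked, and still so for the second after the job is handed in, with the robot touching nothing.
It also fails if it takes over 48 s, if anything falls off the work surface, if the arm or the gripper's body presses on something with over 40 N, if the wrist force passes 120 N, or if a joint passes its speed limit or range.

## Working session

There is one attempt and no reset: what is moved stays moved. The work goes in short steps, Python scripts to look and compute and a tool call to move; the robot and the scene stay as the last step left them, time stands still between calls to the robot, and variables do not carry over. Pictures are saved under pics/ and viewed, at most 10 in all, crops included, and the job is handed in when it is done.

Besides the shell and the picture viewer there is one more tool, called as name(argument=value, ...), one argument or row to a line, values as JSON. carry_out: Moves the arm, as the interface text tells. Its arguments: {"type":"object","properties":{"commands":{"type":"array"},"grip":{"type":"number"},"force":{"type":"number"}},"required":["commands"]}

```bash
mkdir -p pics
cat > h.py <<'E'
import numpy as np, cv2
from station import readout, vision, arm
from scipy.spatial.transform import Rotation as R
def cam(name, st=None):
    c=vision.calibration(name); f=200/np.tan(np.radians(c['fovy'])/2)
    if 'mount' in c:
        T=np.eye(4);T[:3,:3]=rot(st['ee_rot']);T[:3,3]=st['eef_pos'];T=T@np.array(c['mount'])
    else:
        T=np.eye(4);T[:3,:3]=rot(c['attitude']);T[:3,3]=c['origin']
    return f,c['cx'],c['cy'],T
def rot(a):
    a=np.array(a,float)
    return a if a.shape==(3,3) else R.from_euler('xyz',a).as_matrix()
def grab(name):
    st=readout.get_state(); p,d=vision.grab_frame(name); return p,d,cam(name,st)
def cloud(d,C):
    f,cx,cy,T=C; v,u=np.mgrid[:400,:640]
    P=np.stack([(u-cx)*d/f,(v-cy)*d/f,d],-1)@T[:3,:3].T+T[:3,3]
    P[d<=0]=np.nan; return P
E
python3 - <<'E'
from h import *
print(readout.get_state())
for n in ['scene','top','wrist']:
    c=vision.calibration(n);print(n,c)
    p,d,C=grab(n);P=cloud(d,C);np.savez('f_'+n,p=p,P=P,d=d)
    cv2.imwrite(f'pics/{n}0.png',p[:,:,::-1])
    for l in ['press','pin_head','clip','clip_grip','clip_stand','cup','weight']:
        if n=='wrist' and l in('cup','weight'):continue
        for r in vision.trace(l,n)[:4]:
            q=P[r['pixels']];print(n,l,round(r['score'],2),np.round(r['position']),np.round(np.nanmedian(q,0),3),len(q))
a=cv2.imread('pics/scene0.png');b=cv2.imread('pics/top0.png');
E
```

```text
{'t': 0.0, 'q': array([ 1.48612180e+00,  3.59404107e-01,  1.10344245e-02, -3.57812564e-04,
       -1.22406325e+00, -2.88086663e-01]), 'qd': array([-0.00123881,  0.00037844,  0.00153581, -0.00045418, -0.00028307,
       -0.0011057 ]), 'joint_efforts': array([-1.60184412e-03, -5.82725644e+01,  2.93060732e+01,  6.99739739e+00,
        6.95276249e-03, -1.65095321e-04]), 'eef_pos': array([0.2456917 , 0.62821496, 0.25059948]), 'ee_rot': array([ 3.13992792e+00, -1.42535421e-04, -3.72882944e-01]), 'force': array([-0.12912049,  0.1068862 , -0.23336779]), 'moment': array([ 0.01341083,  0.0125493 , -0.02967006]), 'gripper_force': 0.0, 'width': 0.08759272735276571}
scene {'fovy': 53.888184194797034, 'cx': 314.5102756372608, 'cy': 198.72747740684238, 'origin': array([ 0.15306397, -0.30383906,  0.74281749]), 'attitude': array([-2.44210888, -0.01554938, -0.49408126])}
scene press 0.87 [253. 313.] [0.373 0.088 0.046] 4528
scene press 0.42 [137. 326.] [0.566 0.391 0.045] 779
scene pin_head 0.69 [243. 358.] [0.452 0.042 0.075] 182
scene clip 0.67 [207. 239.] [0.287 0.297 0.014] 172
scene clip 0.63 [29
[... 1162 characters left out ...]
lip_stand 0.81 [222. 285.] [0.427 0.276 0.063] 682
top cup 0.93 [160. 234.] [0.57  0.398 0.025] 1135
top weight 0.83 [156. 293.] [0.567 0.269 0.026] 254
wrist {'fovy': 62.16690278879489, 'cx': 320.40390497223797, 'cy': 195.97069865784366, 'mount': array([[ 4.89474333e-04, -9.50872803e-01, -3.09581447e-01,
         8.41613502e-02],
       [ 9.99999499e-01,  1.95159454e-04,  9.81655311e-04,
         1.32723774e-04],
       [-8.73011591e-04, -3.09581772e-01,  9.50872423e-01,
        -1.32694184e-01],
       [ 0.00000000e+00,  0.00000000e+00,  0.00000000e+00,
         1.00000000e+00]])}
wrist clip 0.94 [ 12. 600.] [0.288 0.308 0.009] 1700
wrist clip_grip 0.74 [ 15. 599.] [0.289 0.309 0.01 ] 1650
```

View pics/scene0.png

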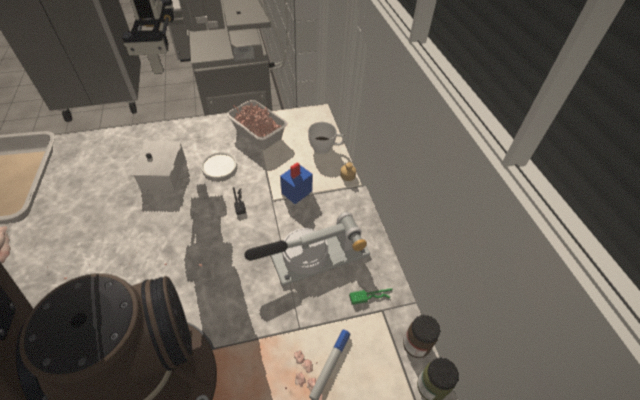

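View pics/top0.png

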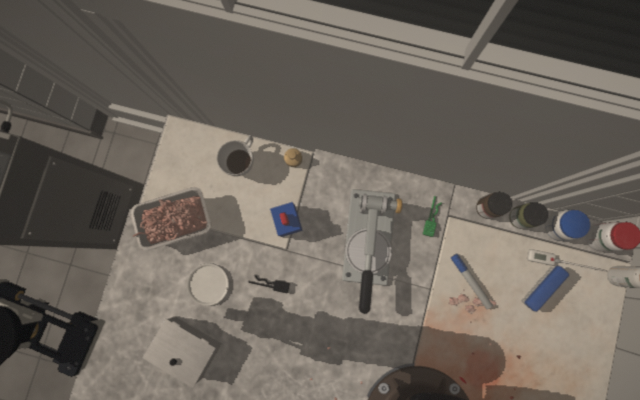

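Run:
```python
from h import *
S=np.load('f_scene.npz');T=np.load('f_top.npz')
a=S['p'][150:215,260:330];b=T['p'][190:250,260:320]
cv2.imwrite('pics/crop1.png',np.hstack([cv2.resize(x,(400,400),interpolation=cv2.INTER_CUBIC) for x in(a,b)])[:,:,::-1])
def rect(P,m,name):
    q=P[m][:,:2];q=q[np.isfinite(q).all(1)].astype(np.float32);print(name,len(q),np.round(cv2.minAreaRect(q)[0],4),np.round(cv2.minAreaRect(q)[1],4),round(cv2.minAreaRect(q)[2],1))
for n,F in(('scene',S),('top',T)):
    P=F['P'];p=F['p'].astype(int);x,y,z=P[...,0],P[...,1],P[...,2]
    near=(x>.2)&(x<.55)&(y>0)&(y<.2)
    print('table z',np.nanmedian(z[(x>.3)&(x<.36)&(y>.18)&(y<.24)]))
    rect(P,near&(z>.006)&(z<.018),'base'); rect(P,near&(z>.055)&(z<.11),'upper')
    br=near&(x>.4)&(p[...,0]-p[...,2]>60)&(z>.04)
    q=P[br];print('brass',len(q),np.round(np.percentile(q,[5,50,95],0),4).tolist())
    ch=near&(z>.06)&~br&(x>.42);q=P[ch];print('cheek',np.round(np.nanpercentile(q,[2,50,98],0),3).tolist())
    st=(x>.37)&(x<.48)&(y>.22)&(y<.33)
    rd=st&(p[...,0]-p[...,2]>60)&(z>.06);rect(P,rd,'red');print(np.round(np.percentile(P[rd],[5,50,95],0),4).tolist())
    rect(P,st&(z>.058)&(z<.07)&~rd,'stand')
    w=(z>.15)&(x>.4);print('wall', [ (yy,np.round(np.nanmin(x[w&(abs(y-yy)<.03)]),3)) for yy in(-.1,0,.1,.2,.3) if (w&(abs(y-yy)<.03)).any()])
```

```text
table z 0.001185274144641868
base 1431 [0.3929 0.0988] [0.0999 0.2045] 84.2
upper 1650 [0.3631 0.1113] [0.0896 0.2459] 71.2
brass 51 [[0.4421, 0.037, 0.0739], [0.4525, 0.0416, 0.08], [0.4631, 0.0451, 0.0824]]
cheek [[0.423, 0.035, 0.062], [0.452, 0.086, 0.076], [0.474, 0.117, 0.084]]
red 77 [0.4253 0.278 ] [0.0219 0.0121] 18.5
[[0.4164, 0.2708, 0.0757], [0.4241, 0.2746, 0.0958], [0.4339, 0.283, 0.1005]]
stand 355 [0.4289 0.28  ] [0.0621 0.0527] 16.7
wall [(-0.1, np.float64(0.625)), (0, np.float64(0.651)), (0.1, np.float64(0.678)), (0.2, np.float64(0.704)), (0.3, np.float64(0.732))]
table z -0.000641595779025339
base 1762 [0.3717 0.1042] [0.1019 0.2506] 84.7
upper 1633 [0.3559 0.0886] [0.0889 0.2428] 86.6
brass 37 [[0.4459, 0.0406, 0.0746], [0.4543, 0.0441, 0.0789], [0.465, 0.0469, 0.0811]]
cheek [[0.424, 0.041, 0.065], [0.455, 0.092, 0.075], [0.476, 0.123, 0.083]]
red 50 [0.4259 0.2806] [0.0212 0.009 ] 18.2
[[0.417, 0.2754, 0.0951], [0.4262, 0.2804, 0.0974], [0.4346, 0.2859, 0.1001]]
stand 591 [0.4295 0.282 ] [0.0602 0.0501] 16.8
wall [(-0.1, np.float64(0.624)), (0, np.float64(0.651)), (0.1, np.float64(0.678)), (0.2, np.float64(0.705)), (0.3, np.float64(0.731))]
```

View pics/crop1.png

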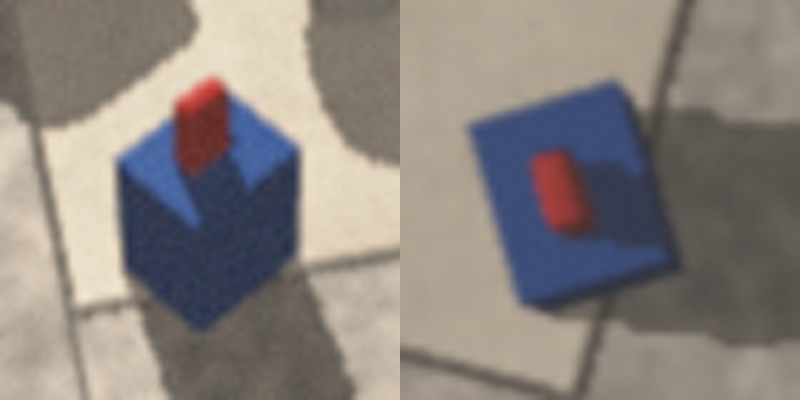

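Top view: the pin head is at about (393,204). Three clip-shaped things: red-gripped in the blue stand (283,217), green lying (430,223), black lying (282,277). The crop confirms that the one upright in the blue stand with a red grip is the one meant. First I move to the pin head.

carry_out(
  commands=[
    {"dp": [0, 0, 0], "rotation": [0, 0, 10.6]},
    {"dp": [0, 0, 0], "rotation": [0, 0, 10.6]},
    {"dp": [0, 0, 0], "rotation": [0, 0, 10.6]},
    {"dp": [0, 0, 0], "rotation": [0, 0, 10.6]},
    {"dp": [0, 0, 0], "rotation": [0, 0, 10.6]},
    {"dp": [0, 0, 0], "rotation": [0, 0, 10.6]},
    {"dp": [0, 0, 0], "rotation": [0, 0, 10.6]},
  ],
  grip=0,
)

```text
t: 1.98
eef_pos: [0.2458, 0.6286, 0.2515]
ee_rot: [-3.142, -0.0, -1.674]
force: [0.1, 0.4, -0.1]
width: 0.0229
gripper_force: 0.0
```

carry_out(
  commands=[
    {"dp": [0.05, -0.022, 0], "rotation": [0, 0, 0]},
    {"dp": [0.05, -0.022, 0], "rotation": [0, 0, 0]},
    {"dp": [0.05, -0.022, 0], "rotation": [0, 0, 0]},
    {"dp": [0.05, -0.022, 0], "rotation": [0, 0, 0]},
    {"dp": [0.05, -0.022, 0], "rotation": [0, 0, 0]},
    {"dp": [0.05, -0.022, 0], "rotation": [0, 0, 0]},
    {"dp": [0.05, -0.022, 0], "rotation": [0, 0, 0]},
    {"dp": [0.05, -0.022, 0], "rotation": [0, 0, 0]},
  ],
)

```text
t: 2.98
eef_pos: [0.3825, 0.2119, 0.252]
ee_rot: [-3.141, 0.001, -1.667]
force: [1.6, 0.6, -0.4]
width: 0.0001
gripper_force: 0.0
```

carry_out(
  commands=[
    {"dp": [0.05, -0.022, 0], "rotation": [0, 0, 0]},
    {"dp": [0.05, -0.022, 0], "rotation": [0, 0, 0]},
    {"dp": [0.05, -0.022, 0], "rotation": [0, 0, 0]},
    {"dp": [0.05, -0.022, 0], "rotation": [0, 0, 0]},
    {"dp": [0, 0, 0], "rotation": [0, 0, 0]},
    {"dp": [0, 0, 0], "rotation": [0, 0, 0]},
  ],
)

```text
t: 3.72
eef_pos: [0.4504, 0.0056, 0.2516]
ee_rot: [-3.142, 0.0, -1.669]
force: [-0.1, 0.1, -0.1]
width: 0.0004
gripper_force: 0.0
```

Run:
```python
from h import *
p,d,C=grab('wrist');P=cloud(d,C);np.savez('f_w1',p=p,P=P)
cv2.imwrite('pics/w1.png',p[:,:,::-1])
yaw=np.radians(-5.8);O=np.array([.4601,.092,0]);M=R.from_euler('z',yaw).as_matrix()
for r in vision.trace('pin_head','wrist')[:2]:
    q=(P[r['pixels']]-O)@M;print(round(r['score'],2),r['position'],np.round(np.nanpercentile(q,[5,50,95],0),4).tolist())
z=P[...,2];m=(z>.007)&(z<.017)&(P[...,0]>.2);q=P[m][:,:2].astype(np.float32);print(len(q),cv2.minAreaRect(q))
q=(P-O)@M;m=(q[...,2]>.079)&(q[...,2]<.087)&(abs(q[...,0])<.025);print('cheek tops',np.round(np.nanpercentile(q[m],[2,50,98],0),4).tolist())
```

```text
0.86 [218.7, 315.9] [[-0.0127, -0.0571, 0.0569], [-0.0, -0.0497, 0.0732], [0.0114, -0.0284, 0.0796]]
0.4 [224.7, 396.8] [[-0.1974, -0.0491, 0.0095], [-0.0884, -0.0218, 0.0431], [0.0193, 0.0047, 0.0853]]
8141 ((0.4840167760848999, 0.05086332559585571), (0.44659215211868286, 0.4857916533946991), 82.3810043334961)
cheek tops [[-0.0043, -0.2384, 0.0791], [0.0107, -0.233, 0.0823], [0.0243, 0.0212, 0.0858]]
```

View pics/w1.png

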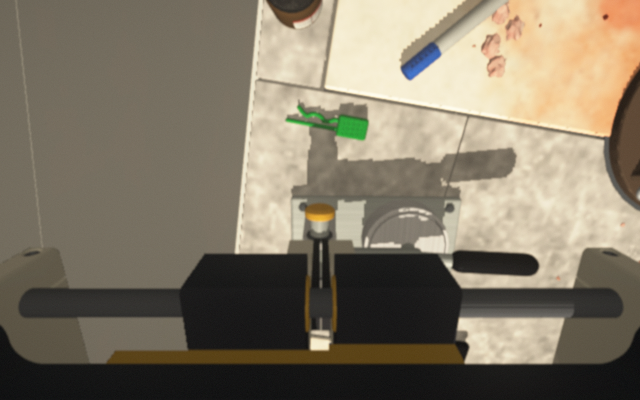

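The wrist view shows the brass head at (318,213) in line with the fingers, its face about 30 mm from the TCP. I descend and push.

carry_out(
  commands=[
    {"dp": [0, 0, 0.043], "rotation": [0, 0, 0]},
    {"dp": [0, 0, 0.043], "rotation": [0, 0, 0]},
    {"dp": [0, 0, 0.043], "rotation": [0, 0, 0]},
    {"dp": [0, 0, 0.043], "rotation": [0, 0, 0]},
    {"dp": [0, 0, 0], "rotation": [0, 0, 0]},
    {"dp": [-0.008, 0, 0], "rotation": [0, 0, 0]},
    {"dp": [-0.008, 0, 0], "rotation": [0, 0, 0]},
  ],
  force=30,
)

```text
t: 4.7
eef_pos: [0.4534, 0.0232, 0.0814]
ee_rot: [-3.138, 0.002, -1.667]
force: [-0.2, -0.3, 0.1]
width: 0.0005
gripper_force: 0.0
```

carry_out(
  commands=[
    {"dp": [-0.004, 0, 0], "rotation": [0, 0, 0]},
    {"dp": [-0.004, 0, 0], "rotation": [0, 0, 0]},
    {"dp": [-0.004, 0, 0], "rotation": [0, 0, 0]},
    {"dp": [-0.002, 0, 0], "rotation": [0, 0, 0]},
    {"dp": [0, 0, 0], "rotation": [0, 0, 0]},
  ],
)

```text
t: 5.32
eef_pos: [0.4533, 0.0359, 0.0794]
ee_rot: [3.141, 0.0, -1.668]
force: [0.4, -1.6, 1.2]
width: 0.0003
gripper_force: 0.8
```

carry_out(
  commands=[
    {"dp": [-0.003, 0, 0], "rotation": [0, 0, 0]},
    {"dp": [-0.002, 0, 0], "rotation": [0, 0, 0]},
    {"dp": [-0.002, 0, 0], "rotation": [0, 0, 0]},
    {"dp": [0, 0, 0], "rotation": [0, 0, 0]},
  ],
)

```text
t: 5.82
eef_pos: [0.454, 0.0429, 0.0794]
ee_rot: [3.141, 0.0, -1.668]
force: [0.8, -2.6, 0.2]
width: 0.0001
gripper_force: 1.3
```

carry_out(
  commands=[
    {"dp": [-0.002, 0, 0], "rotation": [0, 0, 0]},
    {"dp": [-0.001, 0, 0], "rotation": [0, 0, 0]},
    {"dp": [0, 0, 0], "rotation": [0, 0, 0]},
  ],
)

```text
t: 6.2
eef_pos: [0.454, 0.0444, 0.0795]
ee_rot: [3.141, -0.002, -1.668]
force: [4.3, -13.0, -0.1]
width: 0.0005
gripper_force: 6.2
```

carry_out(
  commands=[
    {"dp": [-0.001, 0, 0], "rotation": [0, 0, 0]},
    {"dp": [0, 0, 0], "rotation": [0, 0, 0]},
    {"dp": [0.012, 0, 0], "rotation": [0, 0, 0]},
    {"dp": [0.012, 0, 0], "rotation": [0, 0, 0]},
    {"dp": [0, 0, -0.055], "rotation": [0, 0, 0]},
    {"dp": [0, 0, -0.055], "rotation": [0, 0, 0]},
    {"dp": [0, 0, -0.055], "rotation": [0, 0, 0]},
  ],
)

```text
t: 7.08
eef_pos: [0.4517, 0.0226, 0.2464]
ee_rot: [-3.141, 0.001, -1.668]
force: [1.2, 0.3, -1.0]
width: 0.0005
gripper_force: 0.0
```

carry_out(
  commands=[
    {"dp": [-0.042, 0.0085, 0], "rotation": [0, 0, 0]},
    {"dp": [-0.042, 0.0085, 0], "rotation": [0, 0, 0]},
    {"dp": [-0.042, 0.0085, 0], "rotation": [0, 0, 0]},
    {"dp": [-0.042, 0.0085, 0], "rotation": [0, 0, 0]},
    {"dp": [-0.03, 0.006, 0], "rotation": [0, 0, -7.5]},
    {"dp": [0, 0, 0], "rotation": [0, 0, -7.5]},
    {"dp": [0, 0, 0], "rotation": [0, 0, -7.5]},
    {"dp": [0, 0, 0], "rotation": [0, 0, 0]},
  ],
  grip=0.055,
)

```text
t: 8.07
eef_pos: [0.4313, 0.2237, 0.2445]
ee_rot: [3.141, 0.0, -1.276]
force: [0.2, -0.0, -0.3]
width: 0.0549
gripper_force: 0.0
```

Run:
```python
from h import *
st=readout.get_state();print(st['t'],st['eef_pos'],st['ee_rot'],st['width'],st['force'])
yaw=np.radians(-5.8);O=np.array([.4601,.092,0]);M=R.from_euler('z',yaw).as_matrix()
ims=[]
for n in ['wrist','top','scene']:
    p,d,C=grab(n);P=cloud(d,C);np.savez('g_'+n,p=p,P=P)
    x,y,z=np.moveaxis(P,-1,0);pi=p.astype(int)
    rd=(x>.37)&(x<.48)&(y>.22)&(y<.33)&(pi[...,0]-pi[...,2]>60)&(z>.06)
    q=P[rd&(z>.092)]
    if len(q)>4: print(n,'red top',len(q),cv2.minAreaRect(q[:,:2].astype(np.float32)),np.round(np.nanpercentile(q,[5,50,95],0),4).tolist())
    s=(x>.37)&(x<.49)&(y>.22)&(y<.34)&(z>.058)&(z<.07)&~rd
    if s.sum()>50: print(n,'stand',cv2.minAreaRect(P[s][:,:2].astype(np.float32)))
    q=(P-O)@M
    m=(abs(q[...,0])<.03)&(abs(q[...,1])<.07)&(q[...,2]>.045)
    if m.sum()>50:
        print(n,'press upper',np.round(np.nanpercentile(q[m],[1,50,99],0),4).tolist())
        sh=m&(q[...,1]>.03);print('shank',sh.sum(),np.round(np.nanpercentile(q[sh],[3,50,97],0),4).tolist())
    for r in vision.trace('pin_hole' if n!='x' else '',n)[:2]: 
        qq=q[r['pixels']];print(n,'hole',r['score'],r['position'],np.round(np.nanmedian(qq,0),4))
p=np.load('g_wrist.npz')['p'];t=np.load('g_top.npz')['p'][175:235,340:430]
cv2.imwrite('pics/w2.png',np.vstack([p[:,:,::-1][:300],cv2.resize(t[:,:,::-1],(640,300),interpolation=cv2.INTER_CUBIC)]))
```

```text
8.075 [0.43134171 0.22374517 0.24446198] [ 3.14145582e+00  4.87736021e-04 -1.27572984e+00] 0.05488986841738145 [ 0.18211134 -0.04711753 -0.30831676]
wrist red top 304 ((0.4267358183860779, 0.2787432074546814), (0.021698161959648132, 0.011854635551571846), 16.436504364013672) [[0.4174, 0.272, 0.0933], [0.4269, 0.2777, 0.0967], [0.4363, 0.2845, 0.0979]]
wrist stand ((0.42912164330482483, 0.2797088623046875), (0.05987473577260971, 0.05062081292271614), 17.287071228027344)
wrist press upper [[-0.0288, -0.0212, 0.0627], [-0.0033, 0.0073, 0.0756], [0.016, 0.0502, 0.0825]]
shank 495 [[-0.0088, 0.0305, 0.0662], [0.0004, 0.0418, 0.0721], [0.0097, 0.051, 0.0749]]
wrist hole 0.76 [79.1, 314.2] [0.0002 0.0398 0.0723]
top press upper [[-0.0285, -0.0345, 0.0558], [-0.0029, 0.0038, 0.0757], [0.016, 0.0523, 0.0839]]
shank 96 [[-0.0086, 0.0306, 0.0592], [-0.0011, 0.0429, 0.0717], [0.0095, 0.0534, 0.0758]]
top hole 0.59 [201.1, 356.0] [0.0007 0.035  0.0725]
scene red top 47 ((0.4261573553085327, 0.2787206768989563), (0.02245412953197956, 0.0112924724817276), 18.094667434692383) [[0.4161, 0.2722, 0.0928], [0.4255, 0.2766, 0.0983], [0.435, 0.2836, 0.1006]]
scene stand ((0.4293654263019562, 0.2802082300186157), (0.061503853648900986, 0.05323602631688118), 18.146257400512695)
scene press upper [[-0.0286, -0.0379, 0.0505], [-0.0055, -0.0066, 0.0763], [0.0149, 0.0485, 0.0845]]
shank 67 [[-0.0088, 0.0315, 0.0652], [-0.0002, 0.0433, 0.0735], [0.0075, 0.0503, 0.0773]]
scene hole 0.76 [234.6, 350.6] [-0.0021 -0.0334  0.0733]
```

View pics/w2.png

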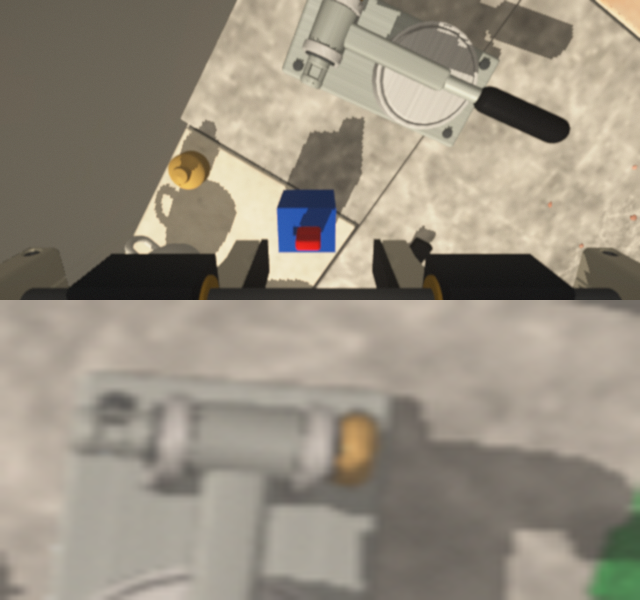

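The wrist picture shows the hole at about (314,75), now clear of the cheek. The top crop shows the head tight against the press, and the red grip sits at (308,238). I go to grasp it.

carry_out(
  commands=[
    {"dp": [-0.027, -0.0058, 0], "rotation": [0, 0, 0]},
    {"dp": [-0.027, -0.0058, 0], "rotation": [0, 0, 0]},
    {"dp": [0, 0, 0.04], "rotation": [0, 0, 0]},
    {"dp": [0, 0, 0.04], "rotation": [0, 0, 0]},
    {"dp": [0, 0, 0.04], "rotation": [0, 0, 0]},
    {"dp": [0, 0, 0.02], "rotation": [0, 0, 0]},
    {"dp": [0, 0, 0.01], "rotation": [0, 0, 0]},
    {"dp": [0, 0, 0], "rotation": [0, 0, 0]},
  ],
)

```text
t: 9.38
eef_pos: [0.4269, 0.2787, 0.0944]
ee_rot: [3.141, -0.001, -1.275]
force: [0.9, 0.6, 1.2]
width: 0.0551
gripper_force: 0.0
```

carry_out(
  commands=[
    {"dp": [0, 0, 0], "rotation": [0, 0, 0]},
    {"dp": [0, 0, 0], "rotation": [0, 0, 0]},
    {"dp": [0, 0, 0], "rotation": [0, 0, 0]},
    {"dp": [0, 0, 0], "rotation": [0, 0, 0]},
  ],
  grip=0.005,
  force=35,
)

```text
t: 9.88
eef_pos: [0.4269, 0.2789, 0.0949]
ee_rot: [-3.141, 0.0, -1.275]
force: [-1.1, -0.2, 3.0]
width: 0.0237
gripper_force: 35.0
```

carry_out(
  commands=[
    {"dp": [0, 0, -0.02], "rotation": [0, 0, 0]},
    {"dp": [0, 0, -0.03], "rotation": [0, 0, 0]},
    {"dp": [0, 0, -0.05], "rotation": [0, 0, 0]},
    {"dp": [0, 0, -0.05], "rotation": [0, 0, 0]},
    {"dp": [0, 0, 0], "rotation": [0, 0, 0]},
  ],
)

```text
t: 10.5
eef_pos: [0.4283, 0.2803, 0.2488]
ee_rot: [-3.135, 0.004, -1.275]
force: [-0.1, -1.1, -1.4]
width: 0.0238
gripper_force: 35.0
```

carry_out(
  commands=[
    {"dp": [0.0388, 0.0008, 0], "rotation": [0, 0, 0]},
    {"dp": [0.0388, 0.0008, 0], "rotation": [0, 0, 0]},
    {"dp": [0.0388, 0.0008, 0], "rotation": [0, 0, 0]},
    {"dp": [0.0388, 0.0008, 0], "rotation": [0, 0, 7.6]},
    {"dp": [0, 0, 0], "rotation": [0, 0, 7.6]},
    {"dp": [0, 0, 0.025], "rotation": [0, 0, 7.6]},
    {"dp": [0, 0, 0.02], "rotation": [0, 0, 0]},
    {"dp": [0, 0, 0], "rotation": [0, 0, 0]},
  ],
)

```text
t: 11.5
eef_pos: [0.4678, 0.1285, 0.1976]
ee_rot: [3.138, -0.003, -1.673]
force: [-0.1, 0.9, 0.0]
width: 0.0241
gripper_force: 35.0
```

Run:
```python
from h import *
st=readout.get_state();print(st['t'],st['eef_pos'],st['ee_rot'],st['width'],st['force'])
f=[]
for n in ['wrist','top','scene']:
    p,d,C=grab(n);P=cloud(d,C);np.savez('k_'+n,p=p,P=P,C=np.array([*C[:3]]),T=C[3])
p=np.load('k_wrist.npz')['p'][150:350,220:420];t=np.load('k_scene.npz')['p'][170:250,310:390]
cv2.imwrite('pics/w3.png',np.hstack([cv2.resize(a[:,:,::-1],(400,400),interpolation=cv2.INTER_CUBIC) for a in(p,t)]))
```

```text
11.5 [0.4677667  0.12852287 0.19759599] [ 3.13819494e+00 -2.61986400e-03 -1.67333618e+00] 0.02408823936131668 [-0.08978888  0.90940401  0.01150633]
```

View pics/w3.png

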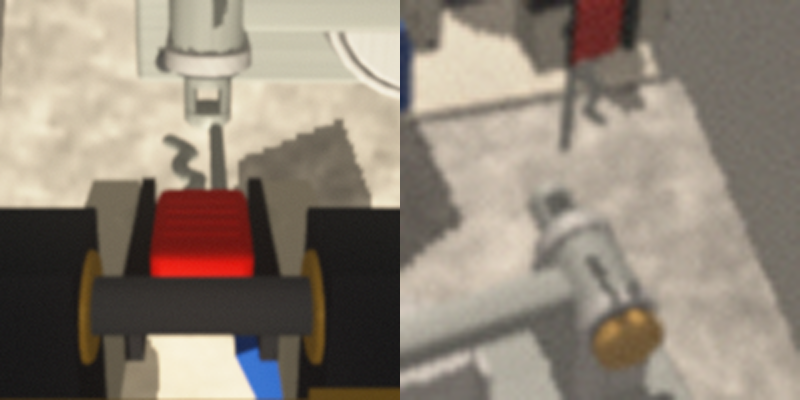

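Wrist crop (left half): the straight leg is on the right with its tip at (216,128), the sprung leg is on the left, and the hole is at (207,103). The straight leg is on the handle side, as expected. I measure the tip against the hole.

Run:
```python
from h import *
yaw=np.radians(-5.8);O=np.array([.4601,.092,0]);M=R.from_euler('z',yaw).as_matrix()
for n,(r0,r1,c0,c1) in (('wrist',(175,248,295,350)),('scene',(175,232,330,362)),('top',(170,240,330,400))):
    F=np.load(f'k_{n}.npz');q=((F['P']-O)@M)[r0:r1,c0:c1];pi=F['p'][r0:r1,c0:c1].astype(int)
    z=q[...,2];gray=abs(pi[...,0]-pi[...,2])<40
    near=(abs(q[...,0])<.04)&(abs(q[...,1]-.038)<.03)
    for a,b in((.098,.112),(.112,.122),(.122,.132),(.132,.142)):
        m=near&gray&(z>a)&(z<b)
        if m.sum()>3:
            k=q[m]; g=k[:,0]<np.nanmin(k[:,0])+.008
            print(n,(a,b),m.sum(),'straight',g.sum(),np.round(np.median(k[g],0),4),'rest',np.round(np.median(k[~g],0),4) if (~g).any() else '')
    sh=near&(z>.06)&(z<.08)&(q[...,1]>.027)
    if sh.sum()>9:print(n,'shank',sh.sum(),np.round(np.percentile(q[sh],[2,50,98],0),4).tolist())
    st=near&(z<.06)&(abs(q[...,0])<.006)&(abs(q[...,1]-.038)<.006);print('deep pts',st.sum(),np.round(np.median(q[st],0),4) if st.any() else '')
F=np.load('k_wrist.npz');q=(F['P']-O)@M
print(np.round(q[198:204,318:330,2]*1000).tolist())
C=F['C'];T=F['T']
def proj(p):
    c=T[:3,:3].T@(O+M@np.array(p)-T[:3,3]);return C[1]+C[0]*c[0]/c[2],C[2]+C[0]*c[1]/c[2]
print('hole top mouth pred',proj([0,.038,.075]),'shank end',proj([0,.051,.075]))
```

```text
wrist (0.098, 0.112) 10 straight 10 [-0.0022  0.0352  0.1107] rest 
wrist (0.112, 0.122) 44 straight 34 [-0.002   0.0353  0.1171] rest [0.0154 0.0364 0.1213]
wrist (0.122, 0.132) 119 straight 41 [-0.0018  0.0354  0.1271] rest [0.0115 0.0359 0.1257]
wrist (0.132, 0.142) 125 straight 52 [-0.0019  0.0355  0.1363] rest [0.0079 0.0356 0.1358]
wrist shank 537 [[-0.0092, 0.0275, 0.0625], [0.0009, 0.0414, 0.0718], [0.0101, 0.0501, 0.0773]]
deep pts 10 [0.0004 0.0433 0.0583]
scene (0.112, 0.122) 6 straight 6 [-0.0008  0.0371  0.1193] rest 
scene (0.122, 0.132) 13 straight 6 [-0.001   0.0367  0.1282] rest [0.0134 0.0368 0.1287]
scene (0.132, 0.142) 21 straight 10 [-0.0009  0.0369  0.1377] rest [0.0092 0.0372 0.1367]
scene shank 65 [[-0.0089, 0.0302, 0.0639], [-0.0006, 0.0438, 0.0736], [0.0076, 0.0507, 0.0779]]
deep pts 0 
deep pts 0 
[[71.0, 0.0, -1.0, -1.0, -1.0, -1.0, -1.0, -0.0, -1.0, -0.0, -1.0, 63.0], [72.0, 58.0, 59.0, 59.0, 60.0, 58.0, 59.0, 58.0, 58.0, 58.0, 58.0, 64.0], [72.0, 62.0, 61.0, 62.0, 62.0, 62.0, 60.0, 60.0, 62.0, 61.0, 61.0, 64.0], [71.0, 66.0, 64.0, 64.0, 64.0, 64.0, 64.0, 65.0, 63.0, 64.0, 63.0, 65.0], [73.0, 66.0, 65.0, 66.0, 67.0, 67.0, 65.0, 66.0, 66.0, 67.0, 67.0, 66.0], [73.0, 69.0, 69.0, 70.0, 68.0, 69.0, 68.0, 68.0, 69.0, 69.0, 69.0, 70.0]]
hole top mouth pred (np.float64(324.20827399708975), np.float64(199.2719055775508)) shank end (np.float64(324.16582140283066), np.float64(214.2397680796464))
```

The leg axis is about 1.5 mm short in press +x and 0.5 mm short in +y. I correct that and descend in stages.

carry_out(
  commands=[
    {"dp": [-0.0005, -0.0015, 0.01], "rotation": [0, 0, 0]},
    {"dp": [0, 0, 0.01], "rotation": [0, 0, 0]},
    {"dp": [0, 0, 0.008], "rotation": [0, 0, 0]},
    {"dp": [0, 0, 0.005], "rotation": [0, 0, 0]},
    {"dp": [0, 0, 0.003], "rotation": [0, 0, 0]},
    {"dp": [0, 0, 0.003], "rotation": [0, 0, 0]},
    {"dp": [0, 0, 0], "rotation": [0, 0, 0]},
  ],
)

```text
t: 12.52
eef_pos: [0.4705, 0.1296, 0.1604]
ee_rot: [3.141, -0.0, -1.673]
force: [-0.2, 0.5, -1.3]
width: 0.0232
gripper_force: 35.0
```

Run:
```python
from h import *
st=readout.get_state();print(st['eef_pos'],st['force'])
p,d,C=grab('wrist');s,d2,C2=grab('scene')
cv2.imwrite('pics/w4.png',np.hstack([cv2.resize(a[:,:,::-1],(400,400),interpolation=cv2.INTER_CUBIC) for a in(p[150:300,250:400],s[180:250,320:390])]))
```

```text
[0.47052228 0.12964728 0.16044906] [-0.24533879  0.45206782 -1.2976357 ]
```

View pics/w4.png

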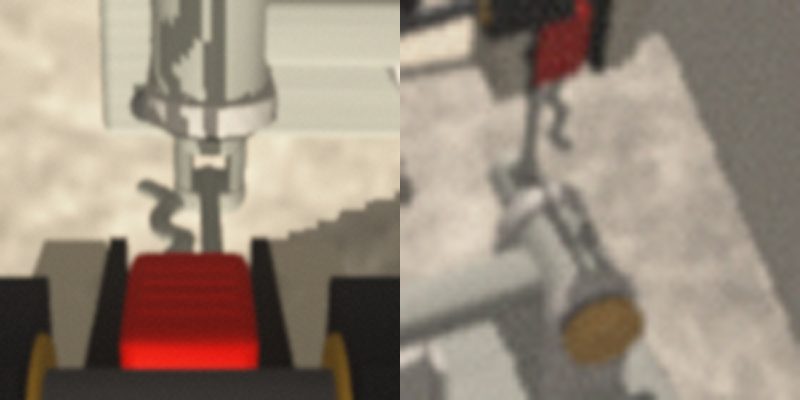

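The leg tip, at (209,172) in the left half, is centred in the hole mouth and there is little force. I go on down.

carry_out(
  commands=[
    {"dp": [0, 0, 0.003], "rotation": [0, 0, 0]},
    {"dp": [0, 0, 0.003], "rotation": [0, 0, 0]},
    {"dp": [0, 0, 0.003], "rotation": [0, 0, 0]},
    {"dp": [0, 0, 0], "rotation": [0, 0, 0]},
  ],
)

```text
t: 13.12
eef_pos: [0.4704, 0.1296, 0.1512]
ee_rot: [3.141, -0.0, -1.673]
force: [0.5, 0.3, -0.1]
width: 0.0239
gripper_force: 35.0
```

carry_out(
  commands=[
    {"dp": [0, 0, 0.003], "rotation": [0, 0, 0]},
    {"dp": [0, 0, 0.003], "rotation": [0, 0, 0]},
    {"dp": [0, 0, 0], "rotation": [0, 0, 0]},
  ],
)

```text
t: 13.5
eef_pos: [0.4704, 0.1296, 0.1453]
ee_rot: [3.141, -0.0, -1.673]
force: [0.1, 0.3, 0.2]
width: 0.0239
gripper_force: 35.0
```

carry_out(
  commands=[
    {"dp": [0, 0, 0.003], "rotation": [0, 0, 0]},
    {"dp": [0, 0, 0.003], "rotation": [0, 0, 0]},
    {"dp": [0, 0, 0], "rotation": [0, 0, 0]},
  ],
)

```text
t: 13.88
eef_pos: [0.4708, 0.1297, 0.1394]
ee_rot: [-3.141, -0.0, -1.673]
force: [0.7, -0.4, -1.6]
width: 0.0234
gripper_force: 35.0
```

carry_out(
  commands=[
    {"dp": [0, 0, 0.003], "rotation": [0, 0, 0]},
    {"dp": [0, 0, 0.003], "rotation": [0, 0, 0]},
    {"dp": [0, 0, 0], "rotation": [0, 0, 0]},
  ],
)

```text
t: 14.25
eef_pos: [0.4711, 0.13, 0.1334]
ee_rot: [-3.141, 0.001, -1.673]
force: [4.7, -0.7, -1.4]
width: 0.0236
gripper_force: 35.0
```

carry_out(
  commands=[
    {"dp": [0, 0, 0.003], "rotation": [0, 0, 0]},
    {"dp": [0, 0, 0.003], "rotation": [0, 0, 0]},
    {"dp": [0, 0, 0], "rotation": [0, 0, 0]},
  ],
)

```text
t: 14.62
eef_pos: [0.4704, 0.1297, 0.127]
ee_rot: [3.141, -0.0, -1.673]
force: [5.3, -0.3, -2.9]
width: 0.0237
gripper_force: 35.0
```

carry_out(
  commands=[
    {"dp": [0, 0, 0.002], "rotation": [0, 0, 0]},
    {"dp": [0, 0, 0.002], "rotation": [0, 0, 0]},
    {"dp": [0, 0, 0], "rotation": [0, 0, 0]},
  ],
)

```text
t: 15.0
eef_pos: [0.4698, 0.1294, 0.1228]
ee_rot: [3.14, -0.001, -1.674]
force: [2.0, 0.9, -4.0]
width: 0.0237
gripper_force: 35.0
```

carry_out(
  commands=[
    {"dp": [0, 0, 0.001], "rotation": [0, 0, 0]},
    {"dp": [0, 0, 0.001], "rotation": [0, 0, 0]},
    {"dp": [0, 0, 0], "rotation": [0, 0, 0]},
  ],
)

```text
t: 15.38
eef_pos: [0.4703, 0.1295, 0.1216]
ee_rot: [3.141, -0.0, -1.673]
force: [0.2, -0.8, 3.0]
width: 0.024
gripper_force: 35.0
```

carry_out(
  commands=[
    {"dp": [0, 0, 0.001], "rotation": [0, 0, 0]},
    {"dp": [0, 0, 0.001], "rotation": [0, 0, 0]},
    {"dp": [0, 0, 0], "rotation": [0, 0, 0]},
  ],
)

```text
t: 15.75
eef_pos: [0.4716, 0.1301, 0.12]
ee_rot: [-3.14, 0.001, -1.673]
force: [5.1, -0.3, 1.6]
width: 0.0239
gripper_force: 35.0
```

Run:
```python
from h import *
st=readout.get_state();print(st['eef_pos'],st['force'])
p,d,C=grab('wrist');s,d2,C2=grab('scene')
cv2.imwrite('pics/w5.png',np.hstack([cv2.resize(a[:,:,::-1],(400,400),interpolation=cv2.INTER_CUBIC) for a in(p[150:300,250:400],s[180:250,320:390])]))
```

```text
[0.47157925 0.13013973 0.12003823] [ 5.12238961 -0.29588315  1.56494029]
```

View pics/w5.png

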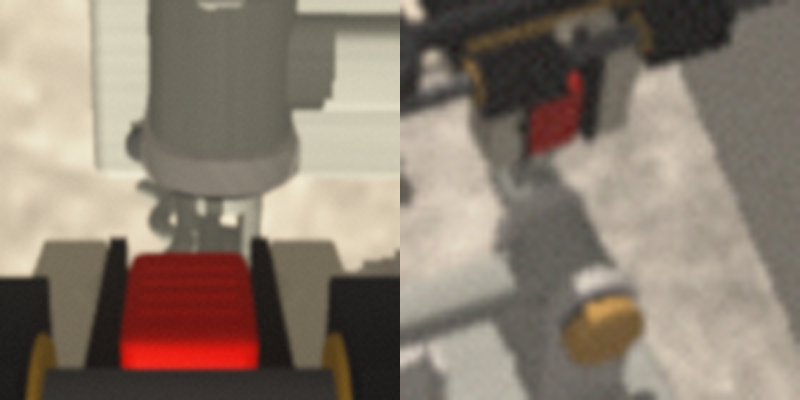

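carry_out(
  commands=[
    {"dp": [0, 0, 0.0015], "rotation": [0, 0, 0]},
    {"dp": [0, 0, 0.0015], "rotation": [0, 0, 0]},
    {"dp": [0, 0, 0], "rotation": [0, 0, 0]},
  ],
)

```text
t: 16.23
eef_pos: [0.472, 0.1304, 0.1183]
ee_rot: [-3.139, 0.002, -1.672]
force: [1.0, 0.1, 14.6]
width: 0.0237
gripper_force: 35.0
```

carry_out(
  commands=[
    {"dp": [0, 0, 0.0015], "rotation": [0, 0, 0]},
    {"dp": [0, 0, 0], "rotation": [0, 0, 0]},
    {"dp": [0, 0, 0], "rotation": [0, 0, 0]},
  ],
)

```text
t: 16.6
eef_pos: [0.4722, 0.1304, 0.1176]
ee_rot: [-3.138, 0.002, -1.672]
force: [-1.7, -1.7, 22.9]
width: 0.024
gripper_force: 35.0
```

Run:
```python
from h import *
st=readout.get_state();print(st['eef_pos'],st['force'])
yaw=np.radians(-5.8);O=np.array([.4601,.092,0]);M=R.from_euler('z',yaw).as_matrix()
for n in('wrist','scene'):
    p,d,C=grab(n);q=(cloud(d,C)-O)@M;pi=p.astype(int)
    red=(pi[...,0]-pi[...,2]>60)&(pi[...,0]-pi[...,1]>60)&(abs(q[...,0])<.04)&(abs(q[...,1]-.038)<.03)&(q[...,2]>.08)
    print(n,red.sum(),np.round(np.nanpercentile(q[red],[2,50,98],0),4).tolist())
```

```text
[0.47216671 0.13044649 0.11755716] [-1.70882961 -1.6758725  22.93845159]
wrist 2030 [[-0.0035, 0.0334, 0.0916], [0.0076, 0.0345, 0.1136], [0.0187, 0.0405, 0.1207]]
scene 45 [[0.0021, 0.0329, 0.0961], [0.01, 0.0341, 0.1077], [0.0191, 0.04, 0.1224]]
```

Force rose to 23 N with no further travel, and the grip's underside is at 91 mm, which is exactly the home height. I unload, release and retreat.

carry_out(
  commands=[
    {"dp": [0, 0, -0.002], "rotation": [0, 0, 0]},
    {"dp": [0, 0, -0.001], "rotation": [0, 0, 0]},
    {"dp": [0, 0, 0], "rotation": [0, 0, 0]},
  ],
)

```text
t: 17.08
eef_pos: [0.4718, 0.1305, 0.1187]
ee_rot: [-3.139, 0.002, -1.673]
force: [4.5, 0.2, 4.9]
width: 0.0234
gripper_force: 35.0
```

carry_out(
  commands=[
    {"dp": [0, 0, 0], "rotation": [0, 0, 0]},
    {"dp": [0, 0, 0], "rotation": [0, 0, 0]},
    {"dp": [0, 0, 0], "rotation": [0, 0, 0]},
    {"dp": [0, 0, 0], "rotation": [0, 0, 0]},
    {"dp": [0, 0, -0.01], "rotation": [0, 0, 0]},
    {"dp": [0, 0, -0.03], "rotation": [0, 0, 0]},
    {"dp": [0, 0, -0.05], "rotation": [0, 0, 0]},
    {"dp": [0, 0, -0.05], "rotation": [0, 0, 0]},
  ],
  grip=0.055,
)

```text
t: 18.08
eef_pos: [0.4703, 0.1294, 0.2602]
ee_rot: [-3.142, -0.0, -1.673]
force: [2.0, 0.6, -0.3]
width: 0.0553
gripper_force: 0.0
```

carry_out(
  commands=[
    {"dp": [-0.05, 0, 0], "rotation": [0, 0, 0]},
    {"dp": [-0.05, 0, 0], "rotation": [0, 0, 0]},
    {"dp": [0, 0, 0], "rotation": [0, 0, 0]},
  ],
)

```text
t: 18.45
eef_pos: [0.481, 0.2317, 0.2585]
ee_rot: [-3.141, 0.0, -1.671]
force: [-0.2, -0.2, 0.3]
width: 0.0552
gripper_force: 0.0
```

Run:
```python
from h import *
st=readout.get_state();print(st['t'],st['eef_pos'],st['force'])
yaw=np.radians(-5.8);O=np.array([.4601,.092,0]);M=R.from_euler('z',yaw).as_matrix();im=[]
for n in('wrist','scene','top'):
    p,d,C=grab(n);q=(cloud(d,C)-O)@M;pi=p.astype(int)
    red=(pi[...,0]-pi[...,2]>60)&(pi[...,0]-pi[...,1]>60)&(abs(q[...,0])<.04)&(abs(q[...,1]-.038)<.03)&(q[...,2]>.08)
    print(n,red.sum(),np.round(np.nanpercentile(q[red],[2,50,98],0),4).tolist() if red.any() else '')
    v,u=np.nonzero(red)
    if len(v): v,u=int(np.clip(v.mean(),50,350)),int(np.clip(u.mean(),50,590))
    else: v,u=200,360
    if n!='top': im.append(cv2.resize(p[v-50:v+50,u-50:u+50,::-1],(400,400),interpolation=cv2.INTER_CUBIC))
cv2.imwrite('pics/w6.png',np.hstack(im))
```

```text
18.45 [0.48098872 0.23169165 0.25849839] [-0.16176193 -0.19277933  0.34923138]
wrist 535 [[-0.0017, 0.0342, 0.1085], [0.0091, 0.04, 0.1211], [0.0205, 0.0458, 0.1229]]
scene 85 [[-0.0015, 0.0323, 0.0993], [0.0086, 0.0346, 0.1211], [0.0189, 0.0433, 0.1252]]
top 68 [[-0.0019, 0.0359, 0.1133], [0.0082, 0.0414, 0.1211], [0.0194, 0.0467, 0.1239]]
```

View pics/w6.png

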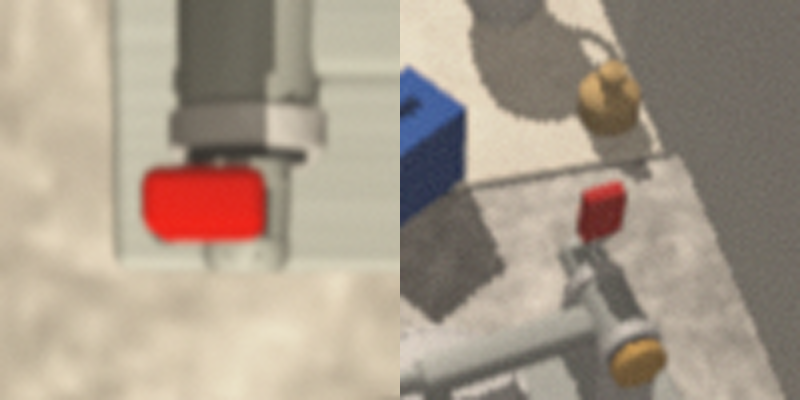

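Both views show the red grip standing upright over the shank, at (205,205) left and (602,210) right. Its top is at home height and nothing else has been disturbed. I hand in.

```bash
python3 -c "
from station import arm
print(arm.job_done())"
```

```text
the job is handed in; nothing more can be done
None
```

The pivot pin is pushed fully in, the red-gripped steel clip is seated at its home height on the pin and released, and the job is handed in. I did not see the sprung leg close round the shank; I inferred that from the pull-in force and the hard stop. In the last picture the weight stood undisturbed; I did not check the cup separately, but the arm never went near it.

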